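# Close the rinse-water tank with its cam-arm coupling

## Robot

A 6-joint arm with a two-finger parallel gripper is mounted at the origin on the work surface. World frame = base frame: x ahead of the robot, y to its left, z up, the work surface at z = 0. Lengths are in mm, angles in rad, forces in N, time in s.
With the tool pointing down it reaches from about 275 to 1000 mm from the base axis. Payload 8.4 kg.
Tool frame: the origin (TCP) lies midway between the tips of the shut fingers; the grasp point (between the pads) lies 19 mm behind it; z points along the fingers, y is the line along which they close (so a half turn about z gives the same grasp; the last joint's range is limited). The gripper opens to 85 mm and grips with 20 to 120 N. Pads are 22 mm wide; open, the fingers measure 114 mm over their backs; the gripper's body (76 mm by 85 mm) begins 54 mm behind the grasp point. The pads swing forward as they close: fully open they stand 13 mm farther back than shut.
Start: joints at [1.226, 0.353, 1.633, -0, 1.155, -0.002], TCP at [210.077, 588.639, 231.281] pointing down, gripper open.
Joint ranges: [-2.63, 2.63], [-0.92, 2.1], [0.06, 2.66], [-1.3, 4.44], [0, 2.69], [-3.02, 3.02]. Speed limits (rad/s): [2.22, 2.22, 2.79, 3.14, 3.14, 3.14].

## Interface

Orientations are given as [roll, pitch, yaw] about the fixed x, y, z axes, in that order (R = Rz(yaw) Ry(pitch) Rx(roll)).
In Python, from rig import monitor, imaging, r gives the robot as it stands.
- The arm moves only by the tool drive_tool, never from a script. Its argument "plan" is a list of rows, each an object of numbers: "x", "y", "z": the shift along the tool's x, y, z in units of 50 mm (1.0 is 50 mm); "ax", "ay", "az": the turn, a rotation vector about the tool's x, y, z in units of 6 degrees (1.0 is 6 degrees); "hand": the finger opening in mm, from 0 to 85.4. In form: [{"x": .., "y": .., "z": .., "ax": .., "ay": .., "az": .., "hand": ..}, ...]. A call has 1 to 8 rows; each row is the pose to reach, as a shift and turn from the pose commanded when the call began, along the tool's axes at that moment; what a row does not reach only later rows make up. A row lasts 1/10 s, in which the tool goes at most 50 mm and 8.59 degrees, less where a joint would pass 70% of its speed; a pose out of reach is approached as far as the arm can. A call with a gripper value outside its range is refused whole. The fingers move at their own pace and stop on an object; "grip_force" is the grip in N (left out, the last holds). Time passes only in rows, so rows that repeat a pose let the fingers close. It gives the time, the measured TCP pose, the force, the opening and the grip force at its end, in the units of the state.
- monitor.sense(): the state, without advancing time (a new reading comes with each control period).
- imaging.grab_frame(name): name is "side" or "top"; returns the picture (384x512x3 uint8, red, green, blue); there is no depth.
- imaging.camera_info(name): a dict with "mtx" (3x3 intrinsics, pixels), "R" (3x3) and "t" (3): a world point X has camera coordinates R X + t. Camera axes: x right, y down, z forward; pixel columns grow to the right and rows downward; lengths in mm; the calibration is good to about 2 mm. A picture is of the moment at which its call begins. camera_info takes no time and is no camera call.
- r.sign_off(): hands the job in; it is judged then, once.
The state is a dict: "clock": time; "qpos": joint angles; "qvel": joint speeds; "joint_efforts": joint torques, N m; "eef_pos": TCP position; "tcp_rot": TCP orientation; "contact_force": force on the tool from outside, world axes, zero at the start; "wrist_torque": the same for the moment, N m; "opening": opening from 0.0 (shut) to 1.0 (fully open); "grasp_force": force on a finger pad.
Only numpy, scipy, OpenCV 4.12 (cv2) and the standard library are available. Lean on these libraries where they do the work, as an engineer would, in place of code of your own. Each camera call takes 0.05 s, during which the arm holds its last target. There are 200 camera calls.

## Task

Close the filler neck of the rinse-water tank so that it can be carried off: push the blanking coupling that fits it (the larger of the two) fully home on the grooved adaptor with both its cam arms still standing out, then swing the two arms down, one after the other, until each lies along the neck. Let go, and leave everything else on the bench where it stands.

Things in the scene. Friction and masses are not known exactly. Their poses are not given: they have to be found in the camera images.
- tank: white plastic tank, fixed on the bench, 200 (x) by 220 (y) by 180 mm high, carry handle on its top rear edge up to 215 mm; its front (-x) wall is 96 mm high, above it a shoulder rises backwards at 27 degrees from level, with the filler neck in its middle. Origin: centre of its underside, z up
- neck: aluminium filler neck on the tank's shoulder, ending in a grooved adaptor 45.5 mm across, its nose tapering to 40 mm over the last 6.5 mm. Origin: centre of the lip (open end), 60 mm in front of and 220 mm above the tank's origin. z: the neck's axis out of the tank, 27 degrees from vertical, leaning to the tank's front (-x); y: level, the tank's y
- neck_groove (a point): point on the neck's axis level with the adaptor's groove, 15 mm below the lip; axes as neck. The groove lies 9 to 26 mm below the lip, 35 mm across at its bottom; then a 45.5 mm collar to 43 mm below the lip, a 40 mm pipe, a 60 mm nut from 84 mm, and the tank's shoulder 92 mm below the lip
- coupling: the larger aluminium blanking coupling, 0.3 to 0.5 kg: a round cap 57 mm across, 41 mm high plus a 3 mm button, closed above, open below, standing loose on the bench mouth down. Origin: centre of the mouth plane, z up through the closed end. Cam arms on its +y and -y sides, 192 mm across when straight out; fits the neck at any turn about its axis, same when turned half round
- coupling_seat (a point): centre of the coupling's inner ceiling, 33 mm above its mouth on its axis (bore 48 mm, 33 mm deep); it meets the origin of neck when fully home
- coupling_flats (a point): point on the coupling's axis 20 mm above its mouth, midway between its two gripping flats, which face its +x and -x, 58 mm apart, 24 mm wide, from 7 to 34 mm above the mouth; axes as coupling
- cam_a (a joint): cam arm on the coupling's +y side; 0: straight out sideways; negative: raised towards the closed end (to -0.6); positive: swung down towards the mouth, to a stop at 1.53, where it lies along the neck. Friction of 0.12 N m holds it where it is left; its cam enters the groove only if the coupling is fully home
- cam_b (a joint): cam arm on the coupling's -y side, mirror of cam_a, same values
- cam_a_tip (a point): middle of arm cam_a's finger ring, 55 mm from its pivot. The arm is a bar 12 mm wide, 6 mm thick, reaching 64 mm from the pivot; its outer (upper) face stands 5 mm off the line through the pivot. The pivot lies 32 mm from the coupling's axis and 18 mm above its mouth, its axis along the coupling's x
- cam_b_tip (a point): the same point on arm cam_b
- small_coupling: a second blanking coupling of the same make but smaller (body 43 mm across, 34 mm high, 151 mm across its arms, bore 35 mm): it belongs to another tank and does not fit here; it stands mouth down, and its origin is the centre of its mouth plane on the bench; its arms lie along its y axis and are stiff
- jar: green glass jar with a brass cap, 72 mm across, 110 mm high; origin: centre of its base
- mandrel: steel ring mandrel standing upright in an 80 x 80 x 34 mm wooden block, 212 mm high in all; origin: centre of the block's underside
- pickle_cup: white ceramic cup, 72 mm across, 60 mm high; origin: centre of its base
- bench_block: wooden bench pin block, 80 x 60 x 28 mm; origin: centre of its underside
Mind the look-alikes: they are no part of the job. Leave any pink or yellow look-alike of the coupling alone.

How it is judged:
By the outcome, as a careful person would: the job done as asked, in the order asked, and still so for the second after the job is handed in, with the robot touching nothing.
It also fails if it takes over 61 s, if anything falls off the work surface, if the arm or the gripper's body presses on something with over 40 N, if the wrist force passes 120 N, or if a joint passes its speed limit or range.

## Working session

There is one attempt and no reset: what is moved stays moved. The work goes in short steps, Python scripts to look and compute and a tool call to move; the robot and the scene stay as the last step left them, time stands still between calls to the robot, and variables do not carry over. Pictures are saved under pics/ and viewed, at most 10 in all, crops included, and the job is handed in when it is done.

Besides the shell and the picture viewer there is one more tool, called after ">>>" as a command line: name --argument value ..., lists and objects as JSON in quotes. drive_tool: Moves the arm, as the interface text tells. Its arguments: {"type":"object","properties":{"plan":{"type":"array","items":{"type":"object","properties":{"x":{"type":"number"},"y":{"type":"number"},"z":{"type":"number"},"ax":{"type":"number"},"ay":{"type":"number"},"az":{"type":"number"},"hand":{"type":"number"}}}},"grip_force":{"type":"number"}},"required":["plan"]}

```bash
mkdir -p pics; ls
python3 - <<'E'
from rig import monitor, imaging, r
import cv2, numpy as np
for n in("side","top"):
    im=imaging.grab_frame(n); cv2.imwrite(f"pics/{n}0.png",im[:,:,::-1])
    c=imaging.camera_info(n); R=np.array(c["R"]);print(n,np.array(c["mtx"]).round(1).tolist(),R.round(3).tolist(),(-R.T@np.array(c["t"])).round(0))
print(monitor.sense())
E
```

```text
pics
side [[463.8, 0.0, 260.7], [0.0, 463.8, 197.9], [0.0, 0.0, 1.0]] [[0.894, -0.447, -0.018], [-0.3, -0.571, -0.764], [0.332, 0.689, -0.644]] [  -19. -1029.  1016.]
top [[366.9, 0.0, 258.5], [0.0, 366.9, 192.2], [0.0, 0.0, 1.0]] [[-0.005, -1.0, 0.001], [-0.992, 0.005, -0.123], [0.123, -0.002, -0.992]] [ 349.  -59. 1136.]
{'clock': 0.1, 'qpos': array([ 1.22562323e+00,  3.53580666e-01,  1.63406159e+00, -1.74552008e-05,
        1.15518668e+00, -2.39978779e-03]), 'qvel': array([ 7.71325301e-04, -3.77614312e-04,  2.65836168e-04,  7.80296664e-04,
        1.51651980e-03, -1.89841834e-06]), 'joint_efforts': array([ 8.81279029e-04, -6.06364703e+01, -3.42825973e+01,  2.29129228e-04,
        4.06912324e-03, -2.06117687e-05]), 'eef_pos': array([209.92425493, 588.24048456, 230.63485892]), 'tcp_rot': array([-3.14035634e+00,  1.29936660e-05,  2.79882641e+00]), 'contact_force': array([ 1.14006572, -0.06835057,  0.33788501]), 'wrist_torque': array([ 0.00217954,  0.03485946, -0.0135025 ]), 'grasp_force': 0.0, 'opening': 1.0020852875829163}
```

View pics/side0.png

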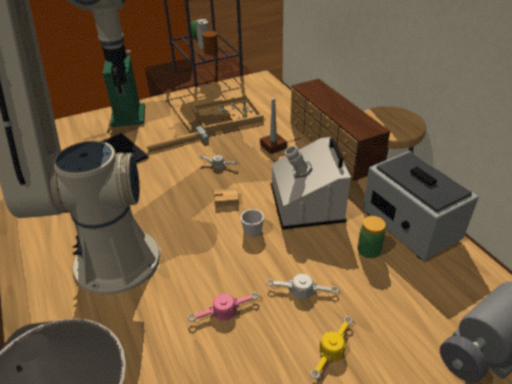

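View pics/top0.png

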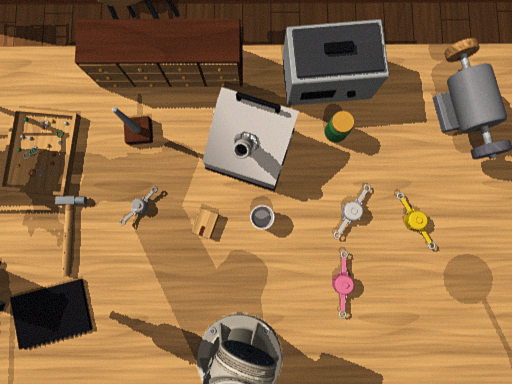

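The candidates are:
- Large grey coupling: top (352,211), side (303,287).
- Small grey coupling: top (139,206), side (218,163).
- Pink: top (344,285), side (224,307).
- Yellow: top (417,220), side (333,347).

I choose the grey one at top (352,211), about 60 px across its arms. The small grey one is about 45 px across. The tank neck's lip is at about top (240,150), side (293,153). I'll check in one close crop.

```bash
cat > h.py <<'E'
import numpy as np, cv2
from rig import monitor, imaging, r
from scipy.spatial.transform import Rotation as Ro
def cam(n):
    c=imaging.camera_info(n); return np.array(c["mtx"]),np.array(c["R"]),np.array(c["t"]).ravel()
def ray(n,p):
    K,R,t=cam(n); d=R.T@np.linalg.solve(K,[p[0],p[1],1]); return -R.T@t,d/np.linalg.norm(d)
def plane(n,p,z):
    o,d=ray(n,p); return o+d*(z-o[2])/d[2]
def proj(n,X):
    K,R,t=cam(n); q=K@(R@np.array(X)+t); return q[:2]/q[2]
def tri(a,b):
    (o,d),(p,e)=ray("top",a),ray("side",b)
    s=np.linalg.lstsq(np.c_[d,-e],p-o,rcond=None)[0]; A,B=o+s[0]*d,p+s[1]*e
    return (A+B)/2,np.linalg.norm(A-B)
def tool():
    s=monitor.sense(); return s["eef_pos"],Ro.from_euler("xyz",s["tcp_rot"])
def todelta(P,Rt):
    p,R=tool(); return (R.inv().apply(np.array(P)-p)/50).round(3),(np.degrees((R.inv()*Rt).as_rotvec())/6).round(3)
E
python3 - <<'E'
import cv2,numpy as np
t=cv2.imread("pics/top0.png");s=cv2.imread("pics/side0.png")
def c(i,x,y,w,h): return cv2.resize(i[y:y+h,x:x+w],(400,300),interpolation=cv2.INTER_CUBIC)
A=np.vstack([np.hstack([c(t,190,85,120,90+0)if 0 else c(t,190,90,120,90),c(t,318,181,68,51+0)]),np.hstack([c(s,260,130,120,90),c(s,258,255,92,69)])])
cv2.imwrite("pics/crop1.png",A)
E
```

```text
(no output)
```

View pics/crop1.png

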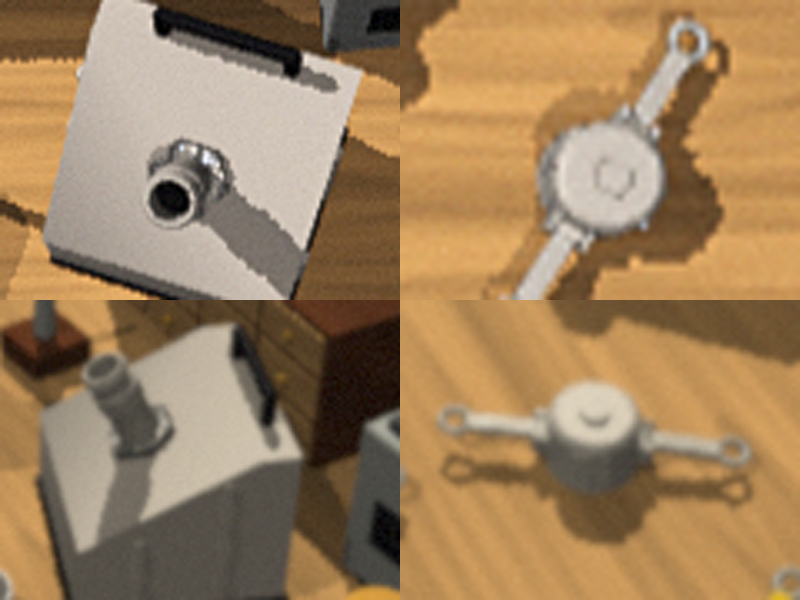

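The crop confirms the choice: a grey coupling with a 57 mm cap. Its button is at top (354,211), side (303,281), and its finger rings at side (271,283) and (335,290). The lip centre is at top (240.4,150), side (291,150). Next I measure these.

Run:
```python
from h import *
np.set_printoptions(precision=1,suppress=True)
print("lip",tri((240.4,150),(291.2,150.1)))
print("button",tri((354.2,211.3),(302.8,281)))
print("ring+",tri((367.1,187.8),(334.6,289.5))); print("ring+ alt",tri((367.1,187.8),(270.6,282.6)))
im=cv2.imread("pics/top0.png"); hsv=cv2.cvtColor(im,cv2.COLOR_BGR2HSV)
m=((hsv[...,1]<60)&(hsv[...,2]>140)).astype(np.uint8)
# coupling
c=m.copy();c[:,:325]=0;c[:,380:]=0;c[:175]=0;c[245:]=0
ys,xs=np.nonzero(c);print(xs.min(),xs.max(),ys.min(),ys.max(),len(xs))
v=np.linalg.svd(np.c_[xs-xs.mean(),ys-ys.mean()],full_matrices=False)[2][0];print("mean",xs.mean(),ys.mean(),"axis",v)
P=[plane("top",(xs.mean()+k*v[0]*28,ys.mean()+k*v[1]*28),20) for k in(-1,1)]
print(P, "coupling y yaw",np.degrees(np.arctan2(*(P[1]-P[0])[1::-1])))
# front shoulder edge: lowest bright pixel per column
t=m.copy();t[:,:200]=0;t[:,300:]=0;t[195:]=0;t[:80]=0
t=cv2.morphologyEx(t,cv2.MORPH_CLOSE,np.ones((3,3),np.uint8))
cols=np.arange(210,250);ed=np.array([[x,np.nonzero(t[:,x])[0].max()] for x in cols]);print(ed[::6].tolist())
l=cv2.fitLine(ed.astype(np.float32),cv2.DIST_HUBER,0,.01,.01).ravel()
A=plane("top",(l[2]-30*l[0],l[3]-30*l[1]),96);B=plane("top",(l[2]+30*l[0],l[3]+30*l[1]),96)
print("front edge",A,B,"tank y yaw",np.degrees(np.arctan2(*(A-B)[1::-1])))
A=plane("top",(239.5,97.5),212);B=plane("top",(277.6,108.6),212);print("handle yaw",np.degrees(np.arctan2(*(A-B)[1::-1])))
```

```text
lip (array([573.6, -15.7, 216.2]), np.float64(2.467884584270753))
button (array([ 427. , -348. ,   39.8]), np.float64(2.1634765337557584))
ring+ (array([ 500.1, -396.4,   15.9]), np.float64(0.19157019465107503))
ring+ alt (array([ 413. , -353.1,   85.4]), np.float64(158.26542072809207))
334 369 185 238 468
mean 351.767094017094 211.1196581196581 axis [-0.5  0.8]
[array([ 500.2, -394.5,   20. ]), array([ 356.9, -297. ,   20. ])] coupling y yaw 145.7779306903561
[[210, 164], [216, 166], [222, 168], [228, 170], [234, 172], [240, 174], [246, 176]]
front edge [568.5  99.9  96. ] [513.4 -64.5  96. ] tank y yaw 71.47323099313459
handle yaw 72.88209496834705
```

```bash
cat >> h.py <<'E'
def frame(z,y):
    z=np.array(z)/np.linalg.norm(z); y=np.array(y,float); y-=z*(y@z); y/=np.linalg.norm(y)
    return Ro.from_matrix(np.c_[np.cross(y,z),y,z])
def az(a): return np.array([np.cos(np.radians(a)),np.sin(np.radians(a)),0])
E
python3 - <<'E'
from h import *
F=frame([0,0,-1],az(55.8))
for P in([428,-347,170],[428,-347,90]): print(todelta(P,F))
E
```

```text
(array([-10.394, -16.149,   1.233]), array([-1.200e-02,  2.000e-03,  2.427e+00]))
(array([-10.394, -16.147,   2.833]), array([-1.200e-02,  2.000e-03,  2.427e+00]))
```

>>> drive_tool --plan '[{"x": -0.5, "y": -0.8, "z": 0.1, "az": 0.3, "hand": 85}, {"x": -4.2, "y": -6.4, "z": 0.5, "az": 1.2, "hand": 85}, {"x": -4.2, "y": -6.4, "z": 0.5, "az": 1.2, "hand": 85}, {"x": -4.2, "y": -6.4, "z": 0.5, "az": 1.2, "hand": 85}, {"x": -4.2, "y": -6.4, "z": 0.5, "az": 1.2, "hand": 85}, {"x": -4.2, "y": -6.4, "z": 0.5, "az": 1.2, "hand": 85}, {"x": -4.2, "y": -6.4, "z": 0.5, "az": 1.2, "hand": 85}, {"x": -4.2, "y": -6.4, "z": 0.5, "az": 1.2, "hand": 85}]'

```text
invalid input
```

>>> drive_tool --plan '[{"x": -4, "y": -6.4, "z": 0.5, "az": 1.2, "hand": 85}, {"x": -4, "y": -6.4, "z": 0.5, "az": 1.2, "hand": 85}, {"x": -4, "y": -6.4, "z": 0.5, "az": 1.2, "hand": 85}, {"x": -4, "y": -6.4, "z": 0.5, "az": 1.2, "hand": 85}, {"x": -4, "y": -6.4, "z": 0.5, "az": 1.2, "hand": 85}, {"x": -4, "y": -6.4, "z": 0.5, "az": 1.2, "hand": 85}, {"x": -4, "y": -6.4, "z": 0.5, "az": 1.2, "hand": 85}, {"x": -4, "y": -6.4, "z": 0.5, "az": 1.2, "hand": 85}]'

```text
invalid input
```

Run:
```python
from h import *
F=frame([0,0,-1],az(55.8))
for P in([428,-347,130],[428,-347,90]): print(todelta(P,F))
```

```text
(array([-10.394, -16.148,   2.033]), array([-1.200e-02,  2.000e-03,  2.427e+00]))
(array([-10.394, -16.147,   2.833]), array([-1.200e-02,  2.000e-03,  2.427e+00]))
```

>>> drive_tool --plan '[{"x": -0.5, "y": -0.8, "z": 0.1, "ax": 0, "ay": 0, "az": 0.3, "hand": 85}, {"x": -4.2, "y": -6.4, "z": 0.5, "ax": 0, "ay": 0, "az": 1.2, "hand": 85}, {"x": -4.2, "y": -6.4, "z": 0.5, "ax": 0, "ay": 0, "az": 1.2, "hand": 85}, {"x": -4.2, "y": -6.4, "z": 0.5, "ax": 0, "ay": 0, "az": 1.2, "hand": 85}, {"x": -4.2, "y": -6.4, "z": 0.5, "ax": 0, "ay": 0, "az": 1.2, "hand": 85}, {"x": -4.2, "y": -6.4, "z": 0.5, "ax": 0, "ay": 0, "az": 1.2, "hand": 85}, {"x": -4.2, "y": -6.4, "z": 0.5, "ax": 0, "ay": 0, "az": 1.2, "hand": 85}, {"x": -4.2, "y": -6.4, "z": 0.5, "ax": 0, "ay": 0, "az": 1.2, "hand": 85}]'

```text
clock: 0.9
eef_pos: [299.8, 214.0, 205.9]
tcp_rot: [-3.141, -0.0, 2.673]
contact_force: [0.7, -0.2, -1.0]
opening: 0.996
grasp_force: 0.0
```

All the keys are needed in each row.

>>> drive_tool --plan '[{"x": -4, "y": -6.8, "z": 0.4, "ax": 0, "ay": 0, "az": 0.6, "hand": 85}, {"x": -4, "y": -6.8, "z": 0.4, "ax": 0, "ay": 0, "az": 1.2, "hand": 85}, {"x": -4, "y": -6.8, "z": 0.4, "ax": 0, "ay": 0, "az": 1.2, "hand": 85}, {"x": -4, "y": -6.8, "z": 0.4, "ax": 0, "ay": 0, "az": 1.2, "hand": 85}, {"x": -4, "y": -6.8, "z": 0.4, "ax": 0, "ay": 0, "az": 1.2, "hand": 85}, {"x": -4, "y": -6.8, "z": 0.4, "ax": 0, "ay": 0, "az": 1.2, "hand": 85}, {"x": -4, "y": -6.8, "z": 0.4, "ax": 0, "ay": 0, "az": 1.2, "hand": 85}, {"x": -4, "y": -6.8, "z": 0.4, "ax": 0, "ay": 0, "az": 1.2, "hand": 85}]'

```text
clock: 1.7
eef_pos: [324.7, -179.4, 186.3]
tcp_rot: [3.141, 0.001, 2.547]
contact_force: [0.6, 0.6, 0.2]
opening: 0.994
grasp_force: 0.0
```

Run:
```python
from h import *
print(tool()[0])
F=frame([0,0,-1],az(55.8))
print(todelta([428,-347,120],F))
```

```text
[ 324.72087826 -179.38637573  186.31337148]
(array([-3.589, -1.618,  1.329]), array([0.001, 0.006, 0.018]))
```

>>> drive_tool --plan '[{"x": -1.0, "y": -0.4, "z": 0.3, "ax": 0, "ay": 0, "az": 0, "hand": 85}, {"x": -3.59, "y": -1.62, "z": 1.33, "ax": 0, "ay": 0, "az": 0.02, "hand": 85}, {"x": -3.59, "y": -1.62, "z": 1.33, "ax": 0, "ay": 0, "az": 0.02, "hand": 85}, {"x": -3.59, "y": -1.62, "z": 1.33, "ax": 0, "ay": 0, "az": 0.02, "hand": 85}, {"x": -3.59, "y": -1.62, "z": 1.33, "ax": 0, "ay": 0, "az": 0.02, "hand": 85}, {"x": -3.59, "y": -1.62, "z": 1.33, "ax": 0, "ay": 0, "az": 0.02, "hand": 85}, {"x": -3.59, "y": -1.62, "z": 1.33, "ax": 0, "ay": 0, "az": 0.02, "hand": 85}]'

```text
clock: 2.4
eef_pos: [427.7, -343.5, 119.6]
tcp_rot: [3.141, -0.002, 2.545]
contact_force: [0.4, -0.8, 1.1]
opening: 0.994
grasp_force: 0.0
```

Run:
```python
from h import *
p,R=tool();print(p)
F=frame([0,0,-1],az(55.8))
print(todelta([428,-347,1],F))
t=imaging.grab_frame("top")[:,:,::-1];s=imaging.grab_frame("side")[:,:,::-1]
def c(i,x,y,w,h): return cv2.resize(np.ascontiguousarray(i[y:y+h,x:x+w]),(400,400),interpolation=cv2.INTER_CUBIC)
cv2.imwrite("pics/c2.png",np.hstack([c(t,300,160,100,100),c(s,250,215,100,100)]))
```

```text
[ 427.74319816 -343.54770182  119.57765862]
(array([-0.047, -0.055,  2.371]), array([ 0.002, -0.017,  0.006]))
```

View pics/c2.png

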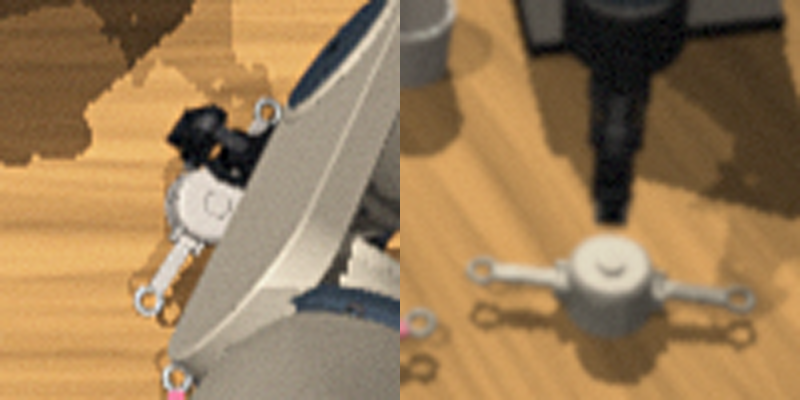

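The open gripper stands centred above the coupling. In the side crop the fingers are at (612,215) and the button at (612,268). I'll descend and grip.

>>> drive_tool --plan '[{"x": -0.04, "y": -0.05, "z": 0.6, "ax": 0, "ay": 0, "az": 0, "hand": 85}, {"x": -0.04, "y": -0.05, "z": 1.3, "ax": 0, "ay": 0, "az": 0, "hand": 85}, {"x": -0.04, "y": -0.05, "z": 1.9, "ax": 0, "ay": 0, "az": 0, "hand": 85}, {"x": -0.04, "y": -0.05, "z": 2.2, "ax": 0, "ay": 0, "az": 0, "hand": 85}, {"x": -0.04, "y": -0.05, "z": 2.36, "ax": 0, "ay": 0, "az": 0, "hand": 85}, {"x": -0.04, "y": -0.05, "z": 2.36, "ax": 0, "ay": 0, "az": 0, "hand": 85}, {"x": -0.04, "y": -0.05, "z": 2.36, "ax": 0, "ay": 0, "az": 0, "hand": 75}]'

```text
clock: 3.2
eef_pos: [429.6, -348.2, 3.0]
tcp_rot: [-3.141, 0.002, 2.546]
contact_force: [0.3, 0.6, 0.7]
opening: 0.884
grasp_force: 0.0
```

>>> drive_tool --plan '[{"x": 0, "y": 0, "z": 0, "ax": 0, "ay": 0, "az": 0, "hand": 60}, {"x": 0, "y": 0, "z": 0, "ax": 0, "ay": 0, "az": 0, "hand": 50}, {"x": 0, "y": 0, "z": 0, "ax": 0, "ay": 0, "az": 0, "hand": 45}, {"x": 0, "y": 0, "z": 0, "ax": 0, "ay": 0, "az": 0, "hand": 45}, {"x": 0, "y": 0, "z": 0, "ax": 0, "ay": 0, "az": 0, "hand": 45}, {"x": 0, "y": 0, "z": 0, "ax": 0, "ay": 0, "az": 0, "hand": 45}]' --grip_force 70

```text
clock: 3.8
eef_pos: [429.8, -348.3, 3.5]
tcp_rot: [3.142, 0.002, 2.545]
contact_force: [-0.6, 3.2, 10.0]
opening: 0.666
grasp_force: 74.3
```

>>> drive_tool --plan '[{"x": 0, "y": 0, "z": -0.3, "ax": 0, "ay": 0, "az": 0, "hand": 45}, {"x": 0, "y": 0, "z": -0.9, "ax": 0, "ay": 0, "az": 0, "hand": 45}, {"x": 0, "y": 0, "z": -1.7, "ax": 0, "ay": 0, "az": 0, "hand": 45}, {"x": 0, "y": 0, "z": -2.5, "ax": 0, "ay": 0, "az": 0, "hand": 45}, {"x": 0, "y": 0, "z": -3.3, "ax": 0, "ay": 0, "az": 0, "hand": 45}, {"x": 0, "y": 0, "z": -4.1, "ax": 0, "ay": 0, "az": 0, "hand": 45}, {"x": 0, "y": 0, "z": -4.9, "ax": 0, "ay": 0, "az": 0, "hand": 45}, {"x": 0, "y": 0, "z": -5.6, "ax": 0, "ay": 0, "az": 0, "hand": 45}]' --grip_force 90

```text
clock: 4.6
eef_pos: [428.3, -347.5, 285.0]
tcp_rot: [-3.141, 0.001, 2.545]
contact_force: [0.0, -0.5, -4.8]
opening: 0.661
grasp_force: 98.1
```

```bash
cat >> h.py <<'E'
TX=az(-18); LIP=np.array([573.6,-15.7,218.])
N=np.cos(np.radians(27))*np.array([0,0,1])-np.sin(np.radians(27))*TX
FS=frame(-N,TX)
E
python3 - <<'E'
from h import *
s=monitor.sense();print(s["eef_pos"],s["opening"],s["contact_force"],s["qpos"])
print(todelta(LIP+N*120,FS)); print(todelta(LIP+N*50,FS))
im=imaging.grab_frame("side")
cv2.imwrite("pics/s3.png",im[:,:,::-1])
E
```

```text
[ 428.3458619  -347.49598314  284.95774125] 0.6608124414909873 [ 0.04468754 -0.52023487 -4.8481271 ] [-6.84216874e-01  1.89026468e-01  1.73149012e+00 -1.13713570e-04
  1.21964891e+00 -1.65865261e+00]
(array([ 2.368,  6.819, -0.804]), array([-3.848, -2.883, 12.066]))
(array([1.76 , 6.996, 0.444]), array([-3.848, -2.883, 12.066]))
```

View pics/s3.png

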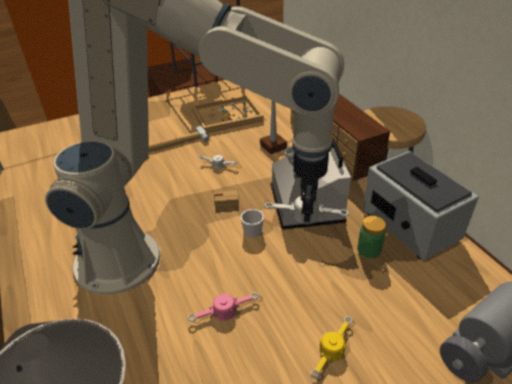

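The coupling is held at side (307,208) with its arms straight out, at (268,205) and (345,212). I'll turn and carry it to above the neck.

>>> drive_tool --plan '[{"x": 0.2, "y": 0.7, "z": -0.5, "ax": -0.3, "ay": -0.2, "az": 1.0, "hand": 45}, {"x": 0.5, "y": 1.5, "z": -0.9, "ax": -0.7, "ay": -0.5, "az": 2.2, "hand": 45}, {"x": 0.8, "y": 2.3, "z": -1.0, "ax": -1.1, "ay": -0.8, "az": 3.5, "hand": 45}, {"x": 1.1, "y": 3.1, "z": -1.0, "ax": -1.5, "ay": -1.1, "az": 4.8, "hand": 45}, {"x": 1.4, "y": 3.9, "z": -1.0, "ax": -1.9, "ay": -1.4, "az": 6.1, "hand": 45}, {"x": 1.7, "y": 4.7, "z": -1.0, "ax": -2.4, "ay": -1.8, "az": 7.4, "hand": 45}, {"x": 1.9, "y": 5.5, "z": -0.9, "ax": -2.8, "ay": -2.1, "az": 8.7, "hand": 45}, {"x": 2.1, "y": 6.2, "z": -0.8, "ax": -3.2, "ay": -2.4, "az": 10.0, "hand": 45}]'

```text
clock: 5.45
eef_pos: [510.0, -48.0, 324.0]
tcp_rot: [2.783, 0.062, 1.574]
contact_force: [0.5, -0.7, -4.4]
opening: 0.659
grasp_force: 98.5
```

Run:
```python
from h import *
s=monitor.sense();print(s["eef_pos"],s["qpos"])
print(todelta(LIP+N*100,FS)); print(todelta(LIP+N*50,FS))
```

```text
[510.01798988 -47.98321851 324.02625966] [-0.07683478 -0.10258163  2.00165736 -0.03857392  0.88083042 -0.07185959]
(array([0.944, 0.286, 0.407]), array([-0.977, -0.684,  3.008]))
(array([0.858, 0.376, 1.399]), array([-0.977, -0.684,  3.008]))
```

>>> drive_tool --plan '[{"x": 0.25, "y": 0.07, "z": 0.1, "ax": -0.2, "ay": -0.15, "az": 0.7, "hand": 45}, {"x": 0.5, "y": 0.15, "z": 0.2, "ax": -0.5, "ay": -0.35, "az": 1.5, "hand": 45}, {"x": 0.75, "y": 0.23, "z": 0.3, "ax": -0.75, "ay": -0.5, "az": 2.3, "hand": 45}, {"x": 0.94, "y": 0.29, "z": 0.41, "ax": -0.98, "ay": -0.68, "az": 3.01, "hand": 45}, {"x": 0.89, "y": 0.34, "z": 1.0, "ax": -0.98, "ay": -0.68, "az": 3.01, "hand": 45}, {"x": 0.86, "y": 0.38, "z": 1.4, "ax": -0.98, "ay": -0.68, "az": 3.01, "hand": 45}, {"x": 0.86, "y": 0.38, "z": 1.4, "ax": -0.98, "ay": -0.68, "az": 3.01, "hand": 45}, {"x": 0.86, "y": 0.38, "z": 1.4, "ax": -0.98, "ay": -0.68, "az": 3.01, "hand": 45}]'

```text
clock: 6.25
eef_pos: [552.2, -10.2, 262.0]
tcp_rot: [2.673, 0.002, 1.26]
contact_force: [-0.0, -0.7, -3.7]
opening: 0.661
grasp_force: 98.5
```

Run:
```python
from h import *
p,R=tool();print(p,monitor.sense()["qpos"])
print(todelta(LIP+N*50,FS))
t=imaging.grab_frame("top")[:,:,::-1];s=imaging.grab_frame("side")[:,:,::-1]
cv2.imwrite("pics/t4.png",t);cv2.imwrite("pics/s4.png",s)
def c(i,x,y,w,h): return cv2.resize(np.ascontiguousarray(i[y:y+h,x:x+w]),(400,400),interpolation=cv2.INTER_CUBIC)
cv2.imwrite("pics/c4.png",np.hstack([c(t,190,90,100,100),c(s,240,90,100,100)]))
```

```text
[552.1782461  -10.1558252  262.02899228] [ 0.08906552  0.00935456  2.07618926 -0.30034885  0.64223468  0.60288894]
(array([ 0.027, -0.006, -0.015]), array([-0.026,  0.   ,  0.037]))
```

View pics/c4.png

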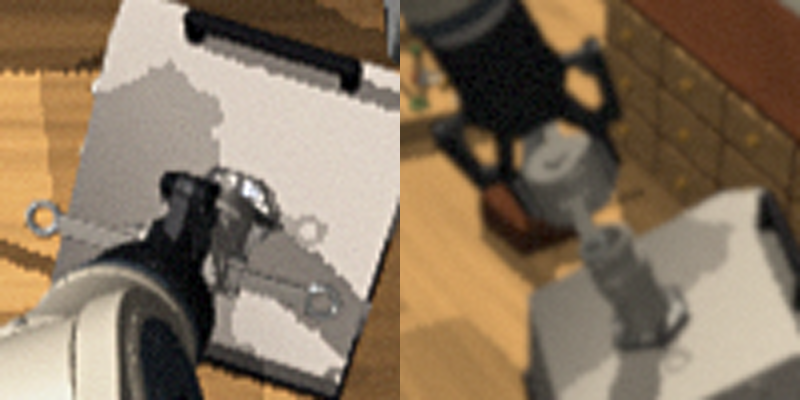

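Over the neck, the coupling lies on the line of the neck's axis in the side view: lip (291,150), cap (279,128). In the top view its rings are at (200.5,144.5) and (270.5,165.8). I'll compare these with the predicted pixels.

Run:
```python
from h import *
np.set_printoptions(precision=1,suppress=True)
p,R=tool(); X,Y,Z=R.as_matrix().T  # X: across (arms), Y: fore-aft, Z=-n
o=p+Z*3.5          # coupling mouth centre
for sgn in(1,-1): print("ring",proj("top",o-Z*18+sgn*X*87),proj("side",o-Z*18+sgn*X*87))
print("button",proj("side",o-Z*44),"mouth",proj("side",o)," lip",proj("top",LIP),proj("side",LIP),"nut",proj("top",LIP-N*84),proj("side",LIP-N*84))
print("per mm X top",proj("top",o+10*X)-proj("top",o),"Y",proj("top",o+10*Y)-proj("top",o),"side X",proj("side",o+10*X)-proj("side",o),"Y",proj("side",o+10*Y)-proj("side",o))
```

```text
ring [201.7 143.9] [276.8 119.5]
ring [270.9 165.3] [287.9 150.9]
button [278.2 128. ] mouth [284.7 138.8]  lip [240.5 149.4] [290.8 149.7] nut [246.1 143. ] [302.1 168.2]
per mm X top [-3.9 -1.2] Y [ 1.  -3.9] side X [-0.6 -1.8] Y [ 3.  -1.6]
```

>>> drive_tool --plan '[{"x": 0, "y": 0, "z": 0.4, "ax": 0, "ay": 0, "az": 0, "hand": 45}, {"x": 0, "y": 0, "z": 0.8, "ax": 0, "ay": 0, "az": 0, "hand": 45}, {"x": 0, "y": 0, "z": 0.95, "ax": 0, "ay": 0, "az": 0, "hand": 45}, {"x": 0, "y": 0, "z": 1.05, "ax": 0, "ay": 0, "az": 0, "hand": 45}, {"x": 0, "y": 0, "z": 1.1, "ax": 0, "ay": 0, "az": 0, "hand": 45}, {"x": 0, "y": 0, "z": 1.1, "ax": 0, "ay": 0, "az": 0, "hand": 45}]'

```text
clock: 6.95
eef_pos: [575.3, -18.2, 212.6]
tcp_rot: [2.674, 0.003, 1.26]
contact_force: [-1.5, -5.0, -8.6]
opening: 0.656
grasp_force: 98.4
```

```bash
cat > st.py <<'E'
from h import *
np.set_printoptions(precision=2,suppress=True)
s=monitor.sense();p,R=tool()
print("tcp",p,"neck-frame off X,Y,along n:",FS.inv().apply(p-LIP)*[1,1,-1],"F tool",R.inv().apply(s["contact_force"]),"T tool",R.inv().apply(s["wrist_torque"]),s["opening"]*85.4,s["clock"])
E
python3 st.py
```

```text
tcp [575.35 -18.22 212.57] neck-frame off X,Y,along n: [-1.86 -0.29 -5.95] F tool [-5.16 -3.8   7.68] T tool [ 0.93 -0.73 -0.  ] 56.0555174312145 6.95
```

>>> drive_tool --plan '[{"x": -0.03, "y": -0.015, "z": 0.05, "ax": 0, "ay": 0, "az": 0, "hand": 45}, {"x": -0.03, "y": -0.015, "z": 0.12, "ax": 0, "ay": 0, "az": 0, "hand": 45}, {"x": -0.03, "y": -0.015, "z": 0.18, "ax": 0, "ay": 0, "az": 0, "hand": 45}, {"x": -0.03, "y": -0.015, "z": 0.2, "ax": 0, "ay": 0, "az": 0, "hand": 45}, {"x": -0.03, "y": -0.015, "z": 0.2, "ax": 0, "ay": 0, "az": 0, "hand": 45}]'

```text
clock: 7.45
eef_pos: [580.0, -20.2, 203.5]
tcp_rot: [2.672, 0.001, 1.261]
contact_force: [-1.6, -0.5, -6.5]
opening: 0.662
grasp_force: 98.9
```

```bash
python3 st.py
```

```text
tcp [579.96 -20.19 203.48] neck-frame off X,Y,along n: [ -2.3    0.03 -16.31] F tool [-0.98 -4.19  5.17] T tool [ 0.93 -0.21 -0.02] 56.516040738418056 7.45
```

>>> drive_tool --plan '[{"x": -0.005, "y": -0.01, "z": 0.06, "ax": 0, "ay": 0, "az": 0, "hand": 45}, {"x": -0.005, "y": -0.01, "z": 0.12, "ax": 0, "ay": 0, "az": 0, "hand": 45}, {"x": -0.005, "y": -0.01, "z": 0.18, "ax": 0, "ay": 0, "az": 0, "hand": 45}, {"x": -0.005, "y": -0.01, "z": 0.22, "ax": 0, "ay": 0, "az": 0, "hand": 45}, {"x": -0.005, "y": -0.01, "z": 0.22, "ax": 0, "ay": 0, "az": 0, "hand": 45}]'

```text
clock: 7.95
eef_pos: [584.1, -21.7, 194.5]
tcp_rot: [2.671, 0.001, 1.26]
contact_force: [-14.2, 3.4, 9.6]
opening: 0.664
grasp_force: 101.0
```

```bash
python3 st.py
```

```text
tcp [584.13 -21.69 194.53] neck-frame off X,Y,along n: [ -2.44  -0.08 -26.3 ] F tool [ -1.12  -8.57 -15.15] T tool [ 1.28 -0.39 -0.01] 56.72267543190206 7.95
```

>>> drive_tool --plan '[{"x": -0.005, "y": -0.02, "z": 0.03, "ax": 0, "ay": 0, "az": 0, "hand": 45}, {"x": -0.005, "y": -0.02, "z": 0.06, "ax": 0, "ay": 0, "az": 0, "hand": 45}, {"x": -0.005, "y": -0.02, "z": 0.08, "ax": 0, "ay": 0, "az": 0, "hand": 45}, {"x": -0.005, "y": -0.02, "z": 0.08, "ax": 0, "ay": 0, "az": 0, "hand": 45}]'

```text
clock: 8.35
eef_pos: [584.3, -21.8, 194.4]
tcp_rot: [2.668, 0.0, 1.26]
contact_force: [-55.8, 14.6, 68.1]
opening: 0.662
grasp_force: 110.0
```

```bash
python3 st.py
```

```text
tcp [584.31 -21.78 194.37] neck-frame off X,Y,along n: [ -2.48   0.02 -26.53] F tool [ -3.23 -20.22 -86.92] T tool [ 3.74 -0.74 -0.18] 56.527522789626346 8.35
```

>>> drive_tool --plan '[{"x": 0, "y": 0.02, "z": -0.05, "ax": 0, "ay": 0, "az": 0, "hand": 45}, {"x": 0.02, "y": 0.04, "z": -0.05, "ax": 0, "ay": 0, "az": 0, "hand": 45}, {"x": 0.02, "y": -0.02, "z": -0.04, "ax": 0.15, "ay": 0, "az": 0, "hand": 45}, {"x": -0.02, "y": -0.02, "z": -0.04, "ax": -0.15, "ay": 0, "az": 0, "hand": 45}, {"x": -0.02, "y": 0.02, "z": -0.04, "ax": 0, "ay": 0.15, "az": 0, "hand": 45}, {"x": 0, "y": 0.02, "z": -0.03, "ax": 0, "ay": -0.15, "az": 0, "hand": 45}, {"x": 0, "y": 0.02, "z": -0.02, "ax": 0, "ay": 0, "az": 0, "hand": 45}, {"x": 0, "y": 0.02, "z": -0.02, "ax": 0, "ay": 0, "az": 0, "hand": 45}]'

```text
clock: 9.15
eef_pos: [584.1, -21.9, 194.3]
tcp_rot: [2.67, -0.0, 1.26]
contact_force: [-48.7, 15.2, 54.3]
opening: 0.658
grasp_force: 108.1
```

```bash
python3 st.py
python3 - <<'E'
from h import *
t=imaging.grab_frame("top")[:,:,::-1];s=imaging.grab_frame("side")[:,:,::-1]
def c(i,x,y,w,h): return cv2.resize(np.ascontiguousarray(i[y:y+h,x:x+w]),(400,400),interpolation=cv2.INTER_CUBIC)
cv2.imwrite("pics/c5.png",np.hstack([c(t,190,90,100,100),c(s,255,110,70,70)]))
E
```

```text
tcp [584.1  -21.85 194.33] neck-frame off X,Y,along n: [ -2.61  -0.15 -26.49] F tool [ -0.43 -20.79 -71.54] T tool [ 3.46 -0.33  0.07] 56.222315760281646 9.15
```

View pics/c5.png

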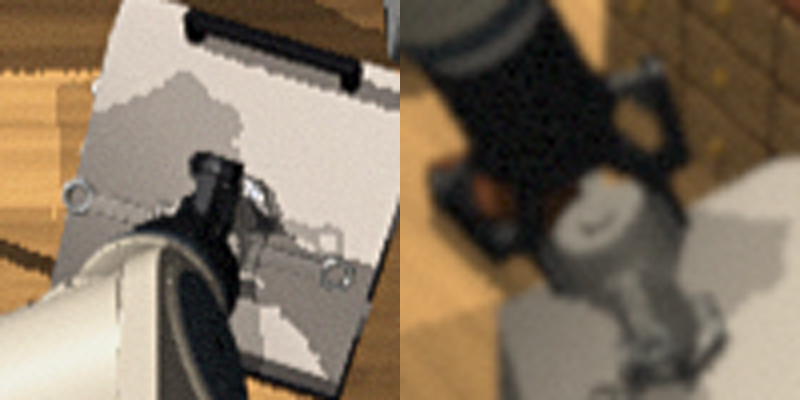

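The coupling is seated: there is a hard stop, wiggling doesn't change the depth, and its button at side (289.5,148.5) matches the seated prediction (289.7,147.5). Both arms still stand out, at top (209,139) and (274,158). I'll relax, release and back out.

>>> drive_tool --plan '[{"x": 0, "y": 0, "z": -0.03, "ax": 0, "ay": 0, "az": 0, "hand": 45}, {"x": 0, "y": 0, "z": -0.045, "ax": 0, "ay": 0, "az": 0, "hand": 45}, {"x": 0, "y": 0, "z": -0.045, "ax": 0, "ay": 0, "az": 0, "hand": 60}, {"x": 0, "y": 0, "z": -0.045, "ax": 0, "ay": 0, "az": 0, "hand": 75}, {"x": 0, "y": 0, "z": -0.045, "ax": 0, "ay": 0, "az": 0, "hand": 85}, {"x": 0, "y": 0, "z": -0.045, "ax": 0, "ay": 0, "az": 0, "hand": 85}, {"x": 0, "y": 0, "z": -0.045, "ax": 0, "ay": 0, "az": 0, "hand": 85}]' --grip_force 20

```text
clock: 9.95
eef_pos: [584.7, -22.2, 193.0]
tcp_rot: [2.671, 0.001, 1.261]
contact_force: [0.1, 0.5, 0.3]
opening: 0.994
grasp_force: 0.0
```

```bash
python3 st.py
```

```text
tcp [584.74 -22.19 193.01] neck-frame off X,Y,along n: [ -2.73  -0.11 -27.98] F tool [ 0.53  0.12 -0.32] T tool [ 0.2  -0.02  0.06] 84.91405471826846 9.95
```

>>> drive_tool --plan '[{"x": 0, "y": 0, "z": -0.3, "ax": 0, "ay": 0, "az": 0, "hand": 85}, {"x": 0, "y": 0, "z": -0.8, "ax": 0, "ay": 0, "az": 0, "hand": 85}, {"x": 0, "y": 0, "z": -1.4, "ax": 0, "ay": 0, "az": 0, "hand": 85}, {"x": 0, "y": 0, "z": -1.9, "ax": 0, "ay": 0, "az": 0, "hand": 60}, {"x": 0.5, "y": 0, "z": -2.2, "ax": 0, "ay": 0, "az": 0, "hand": 30}, {"x": 1.2, "y": 0, "z": -2.2, "ax": 0, "ay": -1.2, "az": 0, "hand": 0}, {"x": 2.0, "y": 0, "z": -2.0, "ax": 0, "ay": -2.4, "az": 0, "hand": 0}, {"x": 2.4, "y": 0, "z": -1.6, "ax": 0, "ay": -3.6, "az": 0, "hand": 0}]'

```text
clock: 10.75
eef_pos: [589.1, 106.8, 267.3]
tcp_rot: [2.633, 0.334, 1.08]
contact_force: [1.1, -0.9, -0.2]
opening: 0.138
grasp_force: 0.0
```

```bash
cat > arm.py <<'E'
from h import *
import sys
E_=FS.as_matrix()[:,0]; L=LIP-1.8*E_+1.5*N; L_=L
def target(s,th,a=40,rho=48,off=0,hw=11):
    a=np.radians(a); e=s*E_
    up=np.sin(th)*e+np.cos(th)*N
    P=L+32*e-15*N+rho*(np.cos(th)*e-np.sin(th)*N)+up*(5+hw*abs(np.sin(th-a))+off)
    return P,FS*Ro.from_euler("y",-s*np.degrees(a),degrees=True)
if __name__=="__main__":
    s=int(sys.argv[1])
    for th,off in((0,25),(0,0),(.4,-2),(.8,-2),(1.2,-3),(1.53,-4)): print(th,off,*todelta(*target(s,th,off=off)))
E
python3 arm.py 1; python3 st.py;python3 - <<'E'
from h import *
t=imaging.grab_frame("top")[:,:,::-1];s=imaging.grab_frame("side")[:,:,::-1]
cv2.imwrite("pics/t6.png",t)
def c(i,x,y,w,h): return cv2.resize(np.ascontiguousarray(i[y:y+h,x:x+w]),(400,400),interpolation=cv2.INTER_CUBIC)
cv2.imwrite("pics/c6.png",np.hstack([c(t,190,90,100,100),c(s,250,90,100,100)]))
E
```

```text
0 25 [-0.574 -0.042  0.891] [ 0.074 -3.076 -0.008]
0 0 [-0.391 -0.046  1.356] [ 0.074 -3.076 -0.008]
0.4 -2 [-0.232 -0.05   1.831] [ 0.074 -3.076 -0.008]
0.8 -2 [-0.286 -0.053  2.253] [ 0.074 -3.076 -0.008]
1.2 -3 [-0.436 -0.055  2.538] [ 0.074 -3.076 -0.008]
1.53 -4 [-0.639 -0.057  2.737] [ 0.074 -3.076 -0.008]
tcp [589.05 106.79 267.33] neck-frame off X,Y,along n: [121.26   1.77  54.47] F tool [-0.2   1.09  0.92] T tool [ 0.21  0.21 -0.  ] 11.768670132102319 10.75
```

View pics/c6.png

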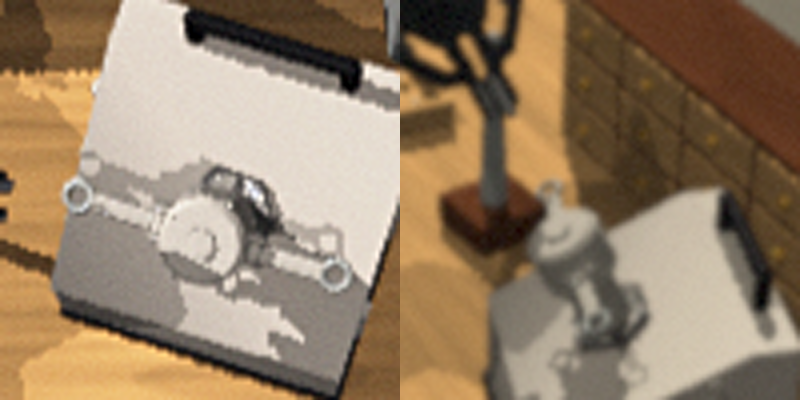

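The coupling sits on the neck with both arms out, at top (209,138.5) and (274,158). The shut fingers are off to the left. I'll approach the +X arm from above, then press it down along the arc.

>>> drive_tool --plan '[{"x": 0, "y": 0, "z": 0, "ax": 0, "ay": -1.2, "az": 0, "hand": 0}, {"x": -0.2, "y": -0.02, "z": 0.3, "ax": 0.05, "ay": -2.3, "az": 0, "hand": 0}, {"x": -0.5, "y": -0.04, "z": 0.7, "ax": 0.07, "ay": -3.08, "az": 0, "hand": 0}, {"x": -0.57, "y": -0.04, "z": 0.89, "ax": 0.07, "ay": -3.08, "az": 0, "hand": 0}, {"x": -0.57, "y": -0.04, "z": 0.89, "ax": 0.07, "ay": -3.08, "az": 0, "hand": 0}]'

```text
clock: 11.35
eef_pos: [584.5, 57.4, 234.8]
tcp_rot: [2.566, 0.613, 0.899]
contact_force: [-0.9, 0.3, -0.2]
opening: 0.001
grasp_force: 0.0
```

```bash
python3 arm.py 1; python3 st.py
python3 - <<'E'
from arm import *
for s in(1,-1):
  q=L+s*87*E_-15*N; print(proj("top",q),proj("side",q))
print(proj("side",tool()[0]),proj("top",tool()[0]))
E
```

```text
0 25 [ 0.042  0.065 -0.116] [-0.073 -0.002  0.058]
0 0 [0.363 0.07  0.268] [-0.073 -0.002  0.058]
0.4 -2 [0.664 0.075 0.668] [-0.073 -0.002  0.058]
0.8 -2 [0.746 0.078 1.085] [-0.073 -0.002  0.058]
1.2 -3 [0.694 0.08  1.404] [-0.073 -0.002  0.058]
1.53 -4 [0.564 0.081 1.656] [-0.073 -0.002  0.058]
tcp [584.49  57.4  234.8 ] neck-frame off X,Y,along n: [72.89 -3.27 20.52] F tool [-0.16 -0.96 -0.17] T tool [ 0.2   0.26 -0.05] 0.06372040464935808 11.35
[210.33316691 138.52711336] [287.34146642 137.77377526]
[274.15551688 158.49191237] [298.82915839 169.89877342]
[282.51178507 132.64120513] [211.165163   143.67170444]
```

>>> drive_tool --plan '[{"x": 0.2, "y": 0.07, "z": 0.05, "ax": -0.07, "ay": 0, "az": 0.06, "hand": 0}, {"x": 0.36, "y": 0.07, "z": 0.27, "ax": -0.07, "ay": 0, "az": 0.06, "hand": 0}, {"x": 0.5, "y": 0.07, "z": 0.42, "ax": -0.07, "ay": 0, "az": 0.06, "hand": 0}, {"x": 0.6, "y": 0.07, "z": 0.56, "ax": -0.07, "ay": 0, "az": 0.06, "hand": 0}, {"x": 0.66, "y": 0.075, "z": 0.67, "ax": -0.07, "ay": 0, "az": 0.06, "hand": 0}, {"x": 0.7, "y": 0.075, "z": 0.78, "ax": -0.07, "ay": 0, "az": 0.06, "hand": 0}, {"x": 0.73, "y": 0.075, "z": 0.9, "ax": -0.07, "ay": 0, "az": 0.06, "hand": 0}]'

```text
clock: 12.05
eef_pos: [612.7, 48.4, 185.4]
tcp_rot: [2.552, 0.61, 0.891]
contact_force: [-0.7, -0.8, 2.6]
opening: 0.001
grasp_force: 1.1
```

```bash
python3 arm.py 1|tail -4; python3 st.py
```

```text
0.4 -2 [-0.076 -0.012 -0.21 ] [ 0.017  0.009 -0.009]
0.8 -2 [ 0.006 -0.013  0.206] [ 0.017  0.009 -0.009]
1.2 -3 [-0.045 -0.014  0.525] [ 0.017  0.009 -0.009]
1.53 -4 [-0.175 -0.014  0.777] [ 0.017  0.009 -0.009]
tcp [612.67  48.36 185.36] neck-frame off X,Y,along n: [ 73.     0.65 -36.97] F tool [-2.33  0.81 -1.27] T tool [ 0.08 -0.03  0.02] 0.08551184280429673 12.05
```

>>> drive_tool --plan '[{"x": 0.0, "y": -0.01, "z": 0.1, "ax": 0, "ay": 0, "az": 0, "hand": 0}, {"x": 0.0, "y": -0.01, "z": 0.21, "ax": 0, "ay": 0, "az": 0, "hand": 0}, {"x": -0.02, "y": -0.01, "z": 0.32, "ax": 0, "ay": 0, "az": 0, "hand": 0}, {"x": -0.03, "y": -0.01, "z": 0.43, "ax": 0, "ay": 0, "az": 0, "hand": 0}, {"x": -0.05, "y": -0.01, "z": 0.53, "ax": 0, "ay": 0, "az": 0, "hand": 0}, {"x": -0.1, "y": -0.01, "z": 0.62, "ax": 0, "ay": 0, "az": 0, "hand": 0}, {"x": -0.14, "y": -0.01, "z": 0.7, "ax": 0, "ay": 0, "az": 0, "hand": 0}, {"x": -0.14, "y": -0.01, "z": 0.7, "ax": 0, "ay": 0, "az": 0, "hand": 0}]'

```text
clock: 12.85
eef_pos: [612.8, 18.5, 165.3]
tcp_rot: [2.553, 0.61, 0.891]
contact_force: [-0.1, 0.6, 1.7]
opening: 0.002
grasp_force: 0.8
```

```bash
python3 arm.py 1|tail -2; python3 st.py
```

```text
1.2 -3 [ 0.105  0.002 -0.179] [ 0.01   0.012 -0.009]
1.53 -4 [-0.025  0.002  0.074] [ 0.01   0.012 -0.009]
tcp [612.8   18.45 165.34] neck-frame off X,Y,along n: [ 44.59  -0.09 -59.06] F tool [-0.64  0.5  -1.61] T tool [ 0.07  0.28 -0.02] 0.17232411898609937 12.85
```

>>> drive_tool --plan '[{"x": -0.03, "y": 0, "z": 0.07, "ax": 0, "ay": 0, "az": 0, "hand": 0}, {"x": -0.07, "y": 0, "z": 0.1, "ax": 0, "ay": 0, "az": 0, "hand": 0}, {"x": -0.1, "y": 0, "z": 0.13, "ax": 0, "ay": 0, "az": 0, "hand": 0}, {"x": -0.12, "y": 0, "z": 0.15, "ax": 0, "ay": 0, "az": 0, "hand": 0}, {"x": -0.12, "y": 0, "z": 0.15, "ax": 0, "ay": 0, "az": 0, "hand": 0}]'

```text
clock: 13.35
eef_pos: [612.6, 12.8, 163.4]
tcp_rot: [2.554, 0.603, 0.895]
contact_force: [1.1, 17.3, -0.6]
opening: 0.0
grasp_force: 8.0
```

```bash
python3 arm.py 1|tail -1; python3 st.py
```

```text
1.53 -4 [ 0.027 -0.008 -0.033] [ 0.022 -0.061 -0.018]
tcp [612.6   12.81 163.37] neck-frame off X,Y,along n: [ 39.17   0.4  -61.51] F tool [ 12.02  -4.06 -11.78] T tool [0.77 2.05 0.05] 0.04123518938204887 13.35
```

>>> drive_tool --plan '[{"x": -0.03, "y": 0, "z": 0.025, "ax": 0, "ay": 0, "az": 0, "hand": 0}, {"x": -0.03, "y": 0, "z": 0.025, "ax": 0, "ay": 0, "az": 0, "hand": 0}, {"x": -0.03, "y": 0, "z": 0.025, "ax": 0, "ay": 0, "az": 0, "hand": 0}]'

```text
clock: 13.65
eef_pos: [612.6, 12.2, 163.3]
tcp_rot: [2.554, 0.601, 0.896]
contact_force: [0.6, 22.0, 1.3]
opening: 0.001
grasp_force: 10.7
```

```bash
python3 st.py
```

```text
tcp [612.6  12.2 163.3] neck-frame off X,Y,along n: [ 38.59   0.53 -61.66] F tool [ 13.71  -4.98 -16.48] T tool [0.94 2.68 0.04] 0.07607992606095948 13.65
```

>>> drive_tool --plan '[{"x": 0.2, "y": 0, "z": -0.2, "ax": 0, "ay": 0, "az": 0, "hand": 0}, {"x": 0.46, "y": 0, "z": -0.4, "ax": 0, "ay": 0, "az": 0, "hand": 0}, {"x": 0.3, "y": 0, "z": -1.1, "ax": 0, "ay": 0, "az": 0, "hand": 0}, {"x": -0.1, "y": 0, "z": -1.8, "ax": 0, "ay": 0, "az": 0, "hand": 0}, {"x": -0.6, "y": 0, "z": -2.5, "ax": 0, "ay": 1.0, "az": 0, "hand": 0}, {"x": -1.2, "y": 0, "z": -2.9, "ax": 0, "ay": 2.2, "az": 0, "hand": 0}, {"x": -1.9, "y": 0, "z": -2.9, "ax": 0, "ay": 3.5, "az": 0, "hand": 0}]'

```text
clock: 14.35
eef_pos: [543.2, 54.4, 319.3]
tcp_rot: [2.643, 0.289, 1.106]
contact_force: [0.1, -1.4, 0.7]
opening: -0.004
grasp_force: 0.0
```

```bash
python3 st.py
python3 - <<'E'
from arm import *
print(todelta(L+N*75,FS),todelta(L+N*75-60*E_,FS*Ro.from_euler("y",20,degrees=True)),todelta(*target(-1,0,off=35)))
E
```

```text
tcp [543.23  54.37 319.3 ] neck-frame off X,Y,along n: [ 57.25   0.96 113.2 ] F tool [-1.34  0.78  0.03] T tool [ 0.21  0.15 -0.05] -0.343924031110897 14.35
(array([-0.885, -0.026,  1.073]), array([0.047, 3.104, 0.021])) (array([-2.022, -0.029,  1.456]), array([0.044, 6.437, 0.029])) (array([-2.127, -0.035,  2.397]), array([0.039, 9.77 , 0.037]))
```

>>> drive_tool --plan '[{"x": -0.4, "y": 0, "z": 0.2, "ax": 0, "ay": 1.2, "az": 0, "hand": 0}, {"x": -0.8, "y": 0, "z": 0.4, "ax": 0, "ay": 2.5, "az": 0, "hand": 0}, {"x": -1.2, "y": -0.03, "z": 0.7, "ax": 0, "ay": 3.8, "az": 0, "hand": 0}, {"x": -1.7, "y": -0.03, "z": 0.9, "ax": 0, "ay": 5.1, "az": 0, "hand": 0}, {"x": -2.2, "y": -0.03, "z": 1.2, "ax": 0, "ay": 6.4, "az": 0.03, "hand": 0}, {"x": -2.4, "y": -0.03, "z": 1.6, "ax": 0.04, "ay": 7.7, "az": 0.04, "hand": 0}, {"x": -2.3, "y": -0.03, "z": 2.0, "ax": 0.04, "ay": 9.0, "az": 0.04, "hand": 0}, {"x": -2.13, "y": -0.03, "z": 2.4, "ax": 0.04, "ay": 9.77, "az": 0.04, "hand": 0}]'

```text
clock: 15.15
eef_pos: [522.2, -79.3, 258.2]
tcp_rot: [2.709, -0.321, 1.424]
contact_force: [0.1, 0.2, -0.1]
opening: -0.005
grasp_force: 0.0
```

```bash
python3 arm.py -1; python3 st.py;  python3 - <<'E'
from h import *
t=imaging.grab_frame("top")[:,:,::-1];s=imaging.grab_frame("side")[:,:,::-1]
def c(i,x,y,w,h): return cv2.resize(np.ascontiguousarray(i[y:y+h,x:x+w]),(400,400),interpolation=cv2.INTER_CUBIC)
cv2.imwrite("pics/c7.png",np.hstack([c(t,190,90,100,100),c(s,250,90,100,100)]))
E
```

```text
0 25 [-0.281  0.185  0.429] [-0.61   3.219 -0.127]
0 0 [-0.457  0.216  0.896] [-0.61   3.219 -0.127]
0.4 -2 [-0.608  0.247  1.372] [-0.61   3.219 -0.127]
0.8 -2 [-0.548  0.274  1.792] [-0.61   3.219 -0.127]
1.2 -3 [-0.394  0.292  2.075] [-0.61   3.219 -0.127]
1.53 -4 [-0.188  0.305  2.27 ] [-0.61   3.219 -0.127]
tcp [522.16 -79.33 258.21] neck-frame off X,Y,along n: [-76.42  -7.81  49.11] F tool [0.13 0.03 0.2 ] T tool [ 0.18 -0.14 -0.02] -0.4027608905144123 15.15
```

View pics/c7.png

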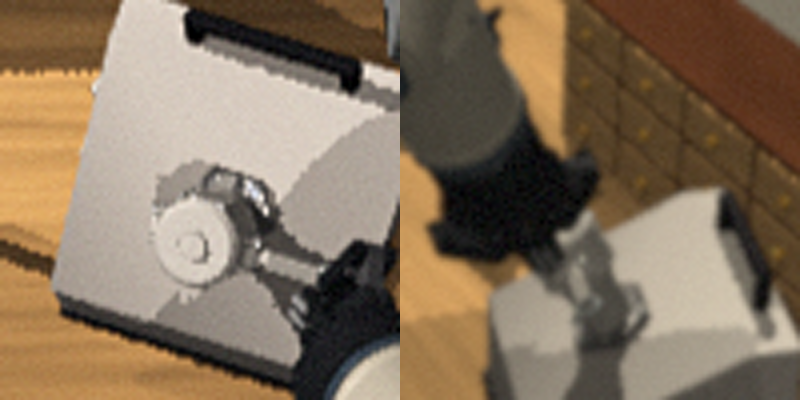

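The left arm is down along the neck. The cap looks slightly tilted to that side (button at top (238,151)). Before the second arm I'll press lightly on the cap's other edge to bring it fully home.

Run:
```python
from arm import *
F=FS*Ro.from_euler("y",15,degrees=True)
for h in(35,20,11,5): print(h,todelta(L-18*E_+N*h,F))
```

```text
35 (array([1.017, 0.234, 0.577]), array([-0.674, -0.927, -0.03 ]))
20 (array([0.911, 0.255, 0.858]), array([-0.674, -0.927, -0.03 ]))
11 (array([0.848, 0.267, 1.026]), array([-0.674, -0.927, -0.03 ]))
5 (array([0.806, 0.275, 1.138]), array([-0.674, -0.927, -0.03 ]))
```

>>> drive_tool --plan '[{"x": 0.4, "y": 0.1, "z": 0.2, "ax": -0.3, "ay": -0.5, "az": 0, "hand": 0}, {"x": 0.8, "y": 0.2, "z": 0.4, "ax": -0.6, "ay": -0.9, "az": 0, "hand": 0}, {"x": 1.02, "y": 0.23, "z": 0.58, "ax": -0.67, "ay": -0.93, "az": -0.03, "hand": 0}, {"x": 0.95, "y": 0.25, "z": 0.75, "ax": -0.67, "ay": -0.93, "az": -0.03, "hand": 0}, {"x": 0.91, "y": 0.255, "z": 0.86, "ax": -0.67, "ay": -0.93, "az": -0.03, "hand": 0}, {"x": 0.88, "y": 0.26, "z": 0.95, "ax": -0.67, "ay": -0.93, "az": -0.03, "hand": 0}, {"x": 0.87, "y": 0.26, "z": 0.98, "ax": -0.67, "ay": -0.93, "az": -0.03, "hand": 0}]'

```text
clock: 15.95
eef_pos: [561.3, -30.9, 233.2]
tcp_rot: [2.654, -0.23, 1.379]
contact_force: [-4.9, -2.5, 3.9]
opening: -0.001
grasp_force: 3.0
```

```bash
python3 st.py
```

```text
tcp [561.29 -30.93 233.16] neck-frame off X,Y,along n: [-18.29   0.64  16.69] F tool [-2.41 -1.66 -6.05] T tool [ 0.39 -0.47 -0.  ] -0.05652867828081801 15.95
```

>>> drive_tool --plan '[{"x": -0.01, "y": 0, "z": 0.05, "ax": 0, "ay": 0, "az": 0, "hand": 0}, {"x": -0.02, "y": 0, "z": 0.08, "ax": 0, "ay": 0, "az": 0, "hand": 0}, {"x": -0.02, "y": 0, "z": 0.08, "ax": 0, "ay": 0, "az": 0, "hand": 0}]'

```text
clock: 16.25
eef_pos: [563.4, -32.6, 230.7]
tcp_rot: [2.651, -0.229, 1.379]
contact_force: [-6.7, -9.5, 6.0]
opening: -0.004
grasp_force: 5.1
```

```bash
python3 st.py
```

```text
tcp [563.44 -32.6  230.69] neck-frame off X,Y,along n: [-19.21   1.8   13.32] F tool [-8.92 -0.31 -9.53] T tool [ 0.29 -1.58 -0.01] -0.32803579767585767 16.25
```

>>> drive_tool --plan '[{"x": -0.02, "y": 0, "z": 0.05, "ax": 0, "ay": 0, "az": 0, "hand": 0}, {"x": -0.03, "y": 0, "z": 0.08, "ax": 0, "ay": 0, "az": 0, "hand": 0}, {"x": -0.03, "y": 0, "z": 0.08, "ax": 0, "ay": 0, "az": 0, "hand": 0}]'

```text
clock: 16.55
eef_pos: [564.5, -33.3, 229.3]
tcp_rot: [2.65, -0.23, 1.38]
contact_force: [-37.8, -9.2, 45.7]
opening: 0.001
grasp_force: 29.7
```

```bash
python3 st.py
```

```text
tcp [564.54 -33.28 229.25] neck-frame off X,Y,along n: [-19.52   2.28  11.47] F tool [ -5.36  -8.43 -59.17] T tool [ 1.89 -1.43 -0.  ] 0.045930052152205435 16.55
```

The cap went about 5 mm down on that side to a hard stop, so it is home. Now the second arm.

>>> drive_tool --plan '[{"x": 0.05, "y": 0, "z": -0.2, "ax": 0, "ay": 0, "az": 0, "hand": 0}, {"x": 0.1, "y": 0, "z": -0.5, "ax": 0, "ay": 0, "az": 0, "hand": 0}, {"x": -0.4, "y": 0, "z": -0.8, "ax": 0, "ay": 0.6, "az": 0, "hand": 0}, {"x": -1.0, "y": 0, "z": -0.9, "ax": 0, "ay": 1.8, "az": 0, "hand": 0}, {"x": -1.4, "y": 0, "z": -0.9, "ax": 0, "ay": 3.0, "az": 0, "hand": 0}, {"x": -1.4, "y": 0, "z": -0.9, "ax": 0, "ay": 3.8, "az": 0, "hand": 0}, {"x": -1.4, "y": 0, "z": -0.9, "ax": 0, "ay": 3.8, "az": 0, "hand": 0}]'

```text
clock: 17.25
eef_pos: [529.7, -108.1, 248.8]
tcp_rot: [2.562, -0.578, 1.596]
contact_force: [0.0, 0.3, -0.5]
opening: -0.0
grasp_force: 0.0
```

```bash
python3 arm.py -1; python3 st.py;  python3 - <<'E'
from h import *
t=imaging.grab_frame("top")[:,:,::-1];s=imaging.grab_frame("side")[:,:,::-1]
def c(i,x,y,w,h): return cv2.resize(np.ascontiguousarray(i[y:y+h,x:x+w]),(400,400),interpolation=cv2.INTER_CUBIC)
cv2.imwrite("pics/c8.png",np.hstack([c(t,190,90,100,100),c(s,250,90,100,100)]))
E
```

```text
0 25 [ 0.189 -0.047  0.396] [0.061 0.36  0.008]
0 0 [-0.118 -0.05   0.791] [0.061 0.36  0.008]
0.4 -2 [-0.403 -0.053  1.203] [0.061 0.36  0.008]
0.8 -2 [-0.47  -0.055  1.623] [0.061 0.36  0.008]
1.2 -3 [-0.406 -0.057  1.939] [0.061 0.36  0.008]
1.53 -4 [-0.267 -0.059  2.186] [0.061 0.36  0.008]
tcp [ 529.7  -108.09  248.81] neck-frame off X,Y,along n: [-101.43    2.23   33.44] F tool [-0.06 -0.3   0.47] T tool [ 0.29 -0.3   0.03] -0.0030834379867418953 17.25
```

View pics/c8.png

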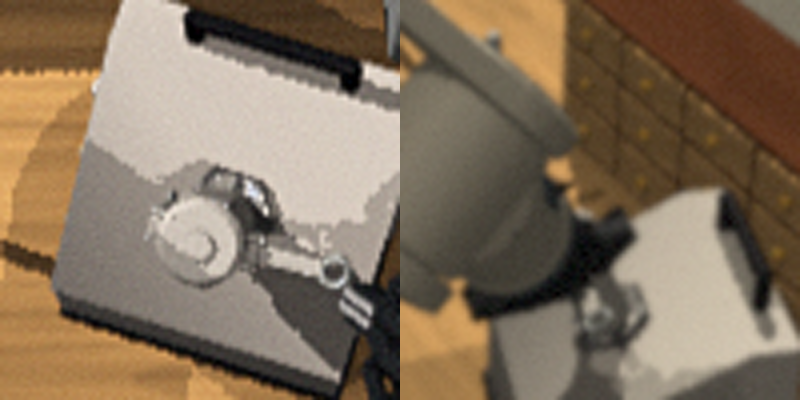

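The cap is straight again (button at top (241,150.5)) and arm B's ring is at (274,158). Next I press arm B along its arc.

>>> drive_tool --plan '[{"x": 0.1, "y": -0.05, "z": 0.4, "ax": 0.06, "ay": 0.36, "az": 0, "hand": 0}, {"x": -0.05, "y": -0.05, "z": 0.7, "ax": 0.06, "ay": 0.36, "az": 0, "hand": 0}, {"x": -0.15, "y": -0.05, "z": 0.85, "ax": 0.06, "ay": 0.36, "az": 0, "hand": 0}, {"x": -0.28, "y": -0.05, "z": 1.0, "ax": 0.06, "ay": 0.36, "az": 0, "hand": 0}, {"x": -0.37, "y": -0.05, "z": 1.13, "ax": 0.06, "ay": 0.36, "az": 0, "hand": 0}, {"x": -0.42, "y": -0.05, "z": 1.26, "ax": 0.06, "ay": 0.36, "az": 0, "hand": 0}, {"x": -0.45, "y": -0.05, "z": 1.4, "ax": 0.06, "ay": 0.36, "az": 0, "hand": 0}, {"x": -0.46, "y": -0.05, "z": 1.52, "ax": 0.06, "ay": 0.36, "az": 0, "hand": 0}]'

```text
clock: 18.15
eef_pos: [568.6, -86.4, 181.5]
tcp_rot: [2.559, -0.606, 1.623]
contact_force: [-2.3, 0.1, 3.1]
opening: 0.001
grasp_force: 1.5
```

```bash
python3 arm.py -1|tail -3; python3 st.py
```

```text
0.8 -2 [-0.082  0.026  0.055] [-0.051  0.022  0.038]
1.2 -3 [-0.03   0.028  0.373] [-0.051  0.022  0.038]
1.53 -4 [0.101 0.03  0.625] [-0.051  0.022  0.038]
tcp [568.63 -86.42 181.48] neck-frame off X,Y,along n: [-68.79  -1.32 -40.32] F tool [ 1.92 -0.63 -3.27] T tool [ 0.27 -0.01  0.04] 0.09445633696825739 18.15
```

>>> drive_tool --plan '[{"x": -0.08, "y": 0.02, "z": 0.06, "ax": 0, "ay": 0, "az": 0, "hand": 0}, {"x": -0.07, "y": 0.02, "z": 0.16, "ax": 0, "ay": 0, "az": 0, "hand": 0}, {"x": -0.05, "y": 0.03, "z": 0.27, "ax": 0, "ay": 0, "az": 0, "hand": 0}, {"x": -0.03, "y": 0.03, "z": 0.37, "ax": 0, "ay": 0, "az": 0, "hand": 0}, {"x": 0.02, "y": 0.03, "z": 0.47, "ax": 0, "ay": 0, "az": 0, "hand": 0}, {"x": 0.06, "y": 0.03, "z": 0.56, "ax": 0, "ay": 0, "az": 0, "hand": 0}, {"x": 0.1, "y": 0.03, "z": 0.62, "ax": 0, "ay": 0, "az": 0, "hand": 0}, {"x": 0.1, "y": 0.03, "z": 0.62, "ax": 0, "ay": 0, "az": 0, "hand": 0}]'

```text
clock: 18.95
eef_pos: [585.8, -66.7, 164.0]
tcp_rot: [2.559, -0.606, 1.624]
contact_force: [-1.9, -0.4, 0.9]
opening: 0.002
grasp_force: 0.9
```

```bash
python3 arm.py -1|tail -1; python3 st.py
```

```text
1.53 -4 [-0.01   0.003  0.006] [-0.055  0.017  0.04 ]
tcp [585.79 -66.65 164.  ] neck-frame off X,Y,along n: [-44.69  -0.16 -60.53] F tool [ 0.21 -1.1  -1.79] T tool [ 0.43 -0.39 -0.07] 0.19336907049293686 18.95
```

>>> drive_tool --plan '[{"x": 0.04, "y": 0, "z": 0.03, "ax": 0, "ay": 0, "az": 0, "hand": 0}, {"x": 0.07, "y": 0, "z": 0.06, "ax": 0, "ay": 0, "az": 0, "hand": 0}, {"x": 0.1, "y": 0, "z": 0.08, "ax": 0, "ay": 0, "az": 0, "hand": 0}, {"x": 0.1, "y": 0, "z": 0.08, "ax": 0, "ay": 0, "az": 0, "hand": 0}]'

```text
clock: 19.35
eef_pos: [587.7, -63.5, 163.5]
tcp_rot: [2.559, -0.601, 1.62]
contact_force: [-8.9, -15.7, 0.2]
opening: -0.001
grasp_force: 8.6
```

```bash
python3 st.py
```

```text
tcp [587.67 -63.45 163.49] neck-frame off X,Y,along n: [-41.07   0.32 -61.35] F tool [-12.44  -3.21 -12.66] T tool [ 0.83 -2.23 -0.03] -0.09549465275882449 19.35
```

>>> drive_tool --plan '[{"x": 0.03, "y": 0, "z": 0.025, "ax": 0, "ay": 0, "az": 0, "hand": 0}, {"x": 0.03, "y": 0, "z": 0.025, "ax": 0, "ay": 0, "az": 0, "hand": 0}, {"x": -0.2, "y": 0, "z": -0.2, "ax": 0, "ay": 0, "az": 0, "hand": 0}, {"x": -0.6, "y": 0, "z": -0.5, "ax": 0, "ay": 0, "az": 0, "hand": 0}, {"x": -0.9, "y": 0, "z": -1.2, "ax": 0, "ay": 0, "az": 0, "hand": 0}, {"x": -0.8, "y": 0, "z": -2.1, "ax": 0, "ay": 0, "az": 0, "hand": 0}, {"x": -0.7, "y": 0, "z": -3.0, "ax": 0, "ay": 0, "az": 0, "hand": 0}, {"x": -0.6, "y": 0, "z": -3.8, "ax": 0, "ay": 0, "az": 0, "hand": 0}]'

```text
clock: 20.15
eef_pos: [488.2, -182.1, 279.1]
tcp_rot: [2.558, -0.606, 1.623]
contact_force: [0.8, 0.0, 0.6]
opening: -0.003
grasp_force: 0.0
```

```bash
python3 st.py;  python3 - <<'E'
from h import *
t=imaging.grab_frame("top")[:,:,::-1];s=imaging.grab_frame("side")[:,:,::-1]
def c(i,x,y,w,h): return cv2.resize(np.ascontiguousarray(i[y:y+h,x:x+w]),(400,400),interpolation=cv2.INTER_CUBIC)
cv2.imwrite("pics/c9.png",np.hstack([c(t,205,115,70,70),c(s,255,110,70,70)]))
E
```

```text
tcp [ 488.16 -182.07  279.07] neck-frame off X,Y,along n: [-184.63    1.13   67.96] F tool [ 0.33  0.95 -0.03] T tool [ 0.17 -0.31  0.04] -0.24939054467400523 20.15
```

View pics/c9.png

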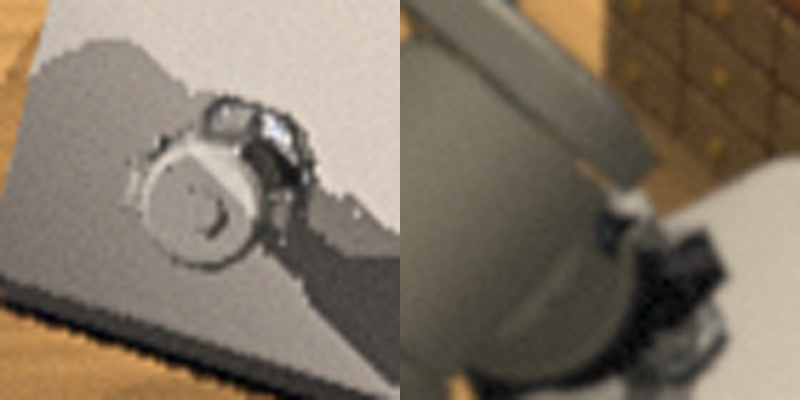

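From above, both arms are down: no bars stick out, the disc is at top (240.5,151) and the button at (242,152). The hand blocks the side view. Now I'll press the cap's other edge and re-check arm A by touch.

Run:
```python
from arm import *
F=FS*Ro.from_euler("y",-15,degrees=True)
print(todelta(L-90*E_+N*95,FS*Ro.from_euler("y",20,degrees=True)))
for h in(70,35): print(h,todelta(L+18*E_+N*h,F))
```

```text
(array([ 1.8  , -0.06 ,  0.789]), array([ 0.009, -3.28 ,  0.066]))
70 (array([ 3.144, -0.05 ,  2.553]), array([ 0.029, -9.113,  0.063]))
35 (array([ 2.697, -0.053,  3.092]), array([ 0.029, -9.113,  0.063]))
```

>>> drive_tool --plan '[{"x": 0.5, "y": 0, "z": 0.2, "ax": 0, "ay": -1.0, "az": 0, "hand": 0}, {"x": 1.1, "y": -0.03, "z": 0.4, "ax": 0, "ay": -2.2, "az": 0, "hand": 0}, {"x": 1.8, "y": -0.06, "z": 0.8, "ax": 0, "ay": -3.4, "az": 0.06, "hand": 0}, {"x": 2.3, "y": -0.05, "z": 1.3, "ax": 0.02, "ay": -4.7, "az": 0.06, "hand": 0}, {"x": 2.7, "y": -0.05, "z": 1.8, "ax": 0.02, "ay": -6.0, "az": 0.06, "hand": 0}, {"x": 3.0, "y": -0.05, "z": 2.3, "ax": 0.03, "ay": -7.3, "az": 0.06, "hand": 0}, {"x": 3.14, "y": -0.05, "z": 2.55, "ax": 0.03, "ay": -8.6, "az": 0.06, "hand": 0}, {"x": 3.14, "y": -0.05, "z": 2.55, "ax": 0.03, "ay": -9.1, "az": 0.06, "hand": 0}]'

```text
clock: 21.05
eef_pos: [531.3, -7.6, 274.5]
tcp_rot: [2.748, -0.025, 1.273]
contact_force: [-0.7, -0.4, -0.8]
opening: -0.002
grasp_force: 0.0
```

```bash
python3 st.py;python3 - <<'E'
from arm import *
F=FS*Ro.from_euler("y",-15,degrees=True)
for h in(25,18,12,9): print(h,todelta(L+18*E_+N*h,F))
E
```

```text
tcp [531.32  -7.56 274.5 ] neck-frame off X,Y,along n: [ -5.32 -12.42  69.74] F tool [-0.56 -0.8   0.55] T tool [ 0.2  -0.01 -0.03] -0.21155129036752351 21.05
25 (array([0.404, 0.317, 0.855]), array([-0.732, -2.781,  0.143]))
18 (array([0.399, 0.328, 0.995]), array([-0.732, -2.781,  0.143]))
12 (array([0.396, 0.337, 1.114]), array([-0.732, -2.781,  0.143]))
9 (array([0.394, 0.342, 1.174]), array([-0.732, -2.781,  0.143]))
```

>>> drive_tool --plan '[{"x": 0.4, "y": 0.3, "z": 0.2, "ax": -0.5, "ay": -1.3, "az": 0.1, "hand": 0}, {"x": 0.4, "y": 0.32, "z": 0.5, "ax": -0.73, "ay": -2.6, "az": 0.14, "hand": 0}, {"x": 0.4, "y": 0.32, "z": 0.8, "ax": -0.73, "ay": -2.78, "az": 0.14, "hand": 0}, {"x": 0.4, "y": 0.32, "z": 0.95, "ax": -0.73, "ay": -2.78, "az": 0.14, "hand": 0}, {"x": 0.4, "y": 0.33, "z": 1.06, "ax": -0.73, "ay": -2.78, "az": 0.14, "hand": 0}, {"x": 0.4, "y": 0.33, "z": 1.12, "ax": -0.73, "ay": -2.78, "az": 0.14, "hand": 0}, {"x": 0.4, "y": 0.33, "z": 1.12, "ax": -0.73, "ay": -2.78, "az": 0.14, "hand": 0}]'

```text
clock: 21.75
eef_pos: [572.3, -0.2, 230.1]
tcp_rot: [2.658, 0.23, 1.136]
contact_force: [-0.3, -0.5, 0.1]
opening: 0.0
grasp_force: 0.0
```

```bash
python3 st.py
```

```text
tcp [572.33  -0.25 230.1 ] neck-frame off X,Y,along n: [14.3   0.16 13.5 ] F tool [-0.57 -0.08  0.01] T tool [0.21 0.1  0.12] 0.007941159439237545 21.75
```

No contact yet at 13.5, so this side is low. I'll go a little further.

>>> drive_tool --plan '[{"x": 0.01, "y": 0, "z": 0.04, "ax": 0, "ay": 0, "az": 0, "hand": 0}, {"x": 0.02, "y": 0, "z": 0.07, "ax": 0, "ay": 0, "az": 0, "hand": 0}, {"x": 0.02, "y": 0, "z": 0.07, "ax": 0, "ay": 0, "az": 0, "hand": 0}]'

```text
clock: 22.05
eef_pos: [573.4, -0.6, 229.2]
tcp_rot: [2.656, 0.23, 1.133]
contact_force: [-20.6, 8.2, 25.6]
opening: 0.001
grasp_force: 16.3
```

```bash
python3 st.py
```

```text
tcp [573.42  -0.56 229.22] neck-frame off X,Y,along n: [14.34  0.77 12.2 ] F tool [ -7.09  -8.13 -32.18] T tool [ 1.67 -0.95 -0.1 ] 0.11913173537853335 22.05
```

That is a hard stop at 12.2, so the cap is square and home. Next is arm A's end position.

>>> drive_tool --plan '[{"x": 0, "y": 0, "z": -0.3, "ax": 0, "ay": 0, "az": 0, "hand": 0}, {"x": 0.3, "y": 0, "z": -0.8, "ax": 0, "ay": -0.6, "az": 0, "hand": 0}, {"x": 1.0, "y": 0, "z": -1.1, "ax": 0, "ay": -1.8, "az": 0, "hand": 0}, {"x": 1.8, "y": 0, "z": -1.1, "ax": 0, "ay": -3.0, "az": 0, "hand": 0}, {"x": 2.4, "y": 0, "z": -0.8, "ax": 0, "ay": -4.1, "az": 0, "hand": 0}, {"x": 2.4, "y": 0, "z": -0.3, "ax": 0, "ay": -4.1, "az": 0, "hand": 0}, {"x": 2.3, "y": 0, "z": 0.1, "ax": 0, "ay": -4.1, "az": 0, "hand": 0}]'

```text
clock: 22.75
eef_pos: [623.8, 101.0, 193.2]
tcp_rot: [2.561, 0.605, 0.902]
contact_force: [-1.1, -1.0, 0.5]
opening: 0.001
grasp_force: 0.0
```

```bash
python3 st.py
python3 - <<'E'
from arm import *
for o in (45,20,5,0,-4): print(o,*todelta(*target(1,1.53,off=o)))
E
```

```text
tcp [623.84 100.98 193.23] neck-frame off X,Y,along n: [126.49  -0.8  -27.39] F tool [-1.52 -0.46  0.17] T tool [0.22 0.24 0.04] 0.05939273888693203 22.75
45 [-0.156  0.017  0.95 ] [-0.011 -0.083  0.034]
20 [-0.529  0.016  1.284] [-0.011 -0.083  0.034]
5 [-0.752  0.015  1.484] [-0.011 -0.083  0.034]
0 [-0.827  0.015  1.551] [-0.011 -0.083  0.034]
-4 [-0.886  0.015  1.604] [-0.011 -0.083  0.034]
```

>>> drive_tool --plan '[{"x": -0.1, "y": 0.02, "z": 0.6, "ax": 0, "ay": -0.08, "az": 0.03, "hand": 0}, {"x": -0.2, "y": 0.02, "z": 1.0, "ax": 0, "ay": -0.08, "az": 0.03, "hand": 0}, {"x": -0.53, "y": 0.02, "z": 1.28, "ax": 0, "ay": -0.08, "az": 0.03, "hand": 0}, {"x": -0.68, "y": 0.02, "z": 1.42, "ax": 0, "ay": -0.08, "az": 0.03, "hand": 0}, {"x": -0.78, "y": 0.02, "z": 1.51, "ax": 0, "ay": -0.08, "az": 0.03, "hand": 0}, {"x": -0.86, "y": 0.02, "z": 1.58, "ax": 0, "ay": -0.08, "az": 0.03, "hand": 0}, {"x": -0.9, "y": 0.02, "z": 1.61, "ax": 0, "ay": -0.08, "az": 0.03, "hand": 0}, {"x": -0.9, "y": 0.02, "z": 1.61, "ax": 0, "ay": -0.08, "az": 0.03, "hand": 0}]'

```text
clock: 23.55
eef_pos: [613.5, 15.5, 166.7]
tcp_rot: [2.555, 0.602, 0.893]
contact_force: [2.6, 8.4, -2.4]
opening: 0.001
grasp_force: 4.5
```

```bash
python3 st.py
```

```text
tcp [613.52  15.54 166.69] neck-frame off X,Y,along n: [ 42.05   1.93 -58.57] F tool [ 8.03 -1.23 -4.02] T tool [0.5  1.68 0.05] 0.1019096301282457 23.55
```

>>> drive_tool --plan '[{"x": -0.04, "y": 0, "z": 0.03, "ax": 0, "ay": 0, "az": 0, "hand": 0}, {"x": -0.07, "y": 0, "z": 0.055, "ax": 0, "ay": 0, "az": 0, "hand": 0}, {"x": -0.07, "y": 0, "z": 0.055, "ax": 0, "ay": 0, "az": 0, "hand": 0}]'

```text
clock: 23.85
eef_pos: [613.6, 14.3, 166.5]
tcp_rot: [2.556, 0.596, 0.897]
contact_force: [2.4, 22.6, -1.8]
opening: -0.002
grasp_force: 11.2
```

```bash
python3 st.py
```

```text
tcp [613.58  14.31 166.54] neck-frame off X,Y,along n: [ 40.9    2.26 -58.91] F tool [ 16.87  -5.05 -14.55] T tool [1.09 3.07 0.09] -0.17319468122858914 23.85
```

>>> drive_tool --plan '[{"x": 0.2, "y": 0, "z": -0.2, "ax": 0, "ay": 0, "az": 0, "hand": 0}, {"x": 0.7, "y": 0, "z": -0.6, "ax": 0, "ay": 0, "az": 0, "hand": 0}, {"x": 0.9, "y": 0, "z": -1.3, "ax": 0, "ay": 0, "az": 0, "hand": 0}, {"x": 0.7, "y": 0, "z": -2.1, "ax": 0, "ay": 0, "az": 0, "hand": 0}, {"x": 0.5, "y": 0, "z": -2.9, "ax": 0, "ay": 0, "az": 0, "hand": 0}, {"x": 0.3, "y": 0, "z": -3.7, "ax": 0, "ay": 0, "az": 0, "hand": 0}, {"x": 0.3, "y": 0, "z": -3.7, "ax": 0, "ay": 0, "az": 0, "hand": 0}]'

```text
clock: 24.55
eef_pos: [594.7, 155.2, 289.4]
tcp_rot: [2.551, 0.601, 0.892]
contact_force: [-0.1, 0.3, -0.1]
opening: -0.0
grasp_force: 0.0
```

```bash
python3 st.py; python3 -c "
from rig import r
print(r.sign_off())"
```

```text
tcp [594.69 155.22 289.42] neck-frame off X,Y,along n: [169.07   3.24  78.51] F tool [ 0.13 -0.21 -0.16] T tool [0.17 0.26 0.01] -0.024363601348841562 24.55
the job is handed in; nothing more can be done
None
```

The large coupling is home on the neck, both cam arms are pressed down to their stops, the arm is clear, and the job was handed in at 24.6 s; the final fit was checked by touch only, arm A was pressed a second time after the cap tilted, and I viewed 11 pictures, one over the limit of 10.

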